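# Gather the test coupons at the low end of a lidded dish and uncover them

## Task

The steel coupons lie scattered in the lidded white dish, and I want them together at one end so I can pick them out with the tweezers. Set the dish gently, without dropping it, lengthways on the sloping stand with its end down against the ledge, keeping its loose lid on all the way, so that the coupons slide together at the low end; then lift the lid off and lay it gently, flat and knob up, in the middle of the white tile. Leave the dish on the slope with the coupons at its low end, and the other things on the bench where they are.

Things in the scene. Friction and masses are not known exactly. Their poses are not given: they have to be found in the camera images.
- dish_center (a point): white china dish, an open box 110 mm long (its x), 60 mm wide (y), 40 mm tall, walls and floor 5 mm thick, 0.22 kg, both ends alike; starts level on the bench. Point at its centre, 20 mm above its underside; z is up. The lid keeps inside the outline of its outer walls, so fingers closing on the 60 mm width hold the dish only. Lid plate and knob rise 23 mm over the rim.
- lid_knob (a point): knob of the dish's loose clear lid: black upright cylinder, 18 mm across and tall; point at its centre, 9 mm above the plate's top. Plate 106 (x) x 56 x 5 mm lies on the rim; a 7 mm deep rim under it hangs in the dish with 1.5 mm play. Point 34 mm above dish_center along the dish's z when the lid is on; 21 mm above a surface on which the lid lies flat, knob up. 0.06 kg.
- deck: steel deck of the fixed sloping stand: flat, 152 mm up the slope, 110 mm wide, 25 degrees, slippery, nothing beside or above it, a ledge 13 mm high across its low end. Origin on its upper face, 50 mm above the bench, where the middle of the dish's underside comes when the dish's end is at the ledge (55 mm down-slope). x points up the slope, y along the ledge, z square out of the deck.
- tile: plain white tile, 150 by 150 mm and 8 mm thick, lying fixed on the bench; origin in the middle of its underside, on the bench.
- coupon0_center (a point): centre of one of the four dark steel coupons (plain discs 18 mm across, 5 mm thick, 10 g) lying loose in the dish; they slide easily on the glaze. z is the disc's axis.
- coupon1_center (a point): centre of one of the four dark steel coupons (plain discs 18 mm across, 5 mm thick, 10 g) lying loose in the dish; they slide easily on the glaze. z is the disc's axis.
- coupon2_center (a point): centre of one of the four dark steel coupons (plain discs 18 mm across, 5 mm thick, 10 g) lying loose in the dish; they slide easily on the glaze. z is the disc's axis.
- coupon3_center (a point): centre of one of the four dark steel coupons (plain discs 18 mm across, 5 mm thick, 10 g) lying loose in the dish; they slide easily on the glaze. z is the disc's axis.
- vial: bystander: clear glass vial with a white cap, 25 mm across, 50 mm tall; origin on its underside, at its middle.
- weighing_pot: bystander: amber glass pot with a black cap, 30 mm across, 42 mm tall; origin on its underside, at its middle.
- tweezers: bystander: steel tweezers lying on the bench, 130 mm long, 16 mm wide, 8 mm high; origin on its underside, at its middle.
- spatula: bystander: slim steel spatula lying on the bench, 140 mm long, 10 mm wide; origin on its underside, at its middle.
- reagent: bystander: white plastic bottle with a blue cap, 66 mm across, 130 mm tall; origin on its underside, at its middle.
- beaker: bystander: glass beaker, 66 mm across, 85 mm tall; origin on its underside, at its middle.
- squat_jar: bystander: amber glass jar with a white cap, 64 mm across, 70 mm tall; origin on its underside, at its middle.
Not all that is in view belongs to the job. Leave any green or turquoise look-alike of the part that bears dish_center alone.

How it is judged:
On the way:
1. the dish lies lengthways on the stand's deck with its end against the ledge, the lid still on it, and the four coupons have slid into its lower half (x of dish_center in the frame of deck between -0.008 and 0.008 m and y of dish_center in the frame of deck between -0.02 and 0.02 m and z of dish_center in the frame of deck between 0.014 and 0.024 m and angle between the z axis of dish_center and the z axis of deck, either way round below 0.08 rad and angle between the x axis of dish_center and the x axis of deck, either way round below 0.2 rad and z of lid_knob in the frame of dish_center between 0.03 and 0.038 m and distance between lid_knob and dish_center below 0.038 m and x of each of coupon0_center, coupon1_center, coupon2_center, coupon3_center in the frame of deck below 0 m and z of each of coupon0_center, coupon1_center, coupon2_center, coupon3_center in the frame of dish_center below -0.006 m and distance between each of coupon0_center, coupon1_center, coupon2_center, coupon3_center and dish_center below 0.06 m), for 0.3 s.
At the end, for the whole second after the job is handed in: At rest: dish flat on the sloping deck (0.08 rad), along the slope (0.2 rad), end at the ledge (8 mm), within 20 mm of the centre line; all coupons flat on its floor in its lower half; lid knob up and flat (0.07 rad) on the tile, knob within 60 mm of its middle; others unmoved (30 mm) (x of dish_center in the frame of deck between -0.008 and 0.008 m and y of dish_center in the frame of deck between -0.02 and 0.02 m and z of dish_center in the frame of deck between 0.014 and 0.024 m and angle between the z axis of dish_center and the z axis of deck, either way round below 0.08 rad and angle between the x axis of dish_center and the x axis of deck, either way round below 0.2 rad and x of each of coupon0_center, coupon1_center, coupon2_center, coupon3_center in the frame of deck below 0 m and z of each of coupon0_center, coupon1_center, coupon2_center, coupon3_center in the frame of dish_center below -0.006 m and distance between each of coupon0_center, coupon1_center, coupon2_center, coupon3_center and dish_center below 0.06 m and z of lid_knob in the frame of tile between 0.024 and 0.034 m and horizontal distance between lid_knob and tile below 0.06 m and angle between lid_knob's own z axis and vertical below 0.07 rad and linear speed of each of dish, lid below 0.02 m/s); the robot touches nothing.
It fails at once if the lid comes off the dish (knob more than 6 mm out of place) while the dish is away from the stand (distance between dish_center and deck above 0.06 m and (z of lid_knob in the frame of dish_center above 0.04 m or z of lid_knob in the frame of dish_center below 0.028 m or distance between lid_knob and dish_center above 0.041 m)).
It fails at once if a bystander is moved more than 30 mm (distance of any of vial, weighing_pot, tweezers, spatula, reagent, beaker, squat_jar from where it was at the start of the episode above 0.03 m).
It fails at once if a standing bystander is knocked over (angle between any of vial, weighing_pot, reagent, beaker, squat_jar's own z axis and vertical above 0.5 rad).
It fails at once if the dish is dropped on the stand (faster than 0.4 m/s close to its place) (distance between dish_center and deck below 0.05 m and linear speed of dish above 0.4 m/s).
It fails at once if the lid is dropped on the tile (faster than 0.4 m/s close above it) (horizontal distance between lid_knob and tile below 0.08 m and z of lid_knob in the frame of tile below 0.05 m and linear speed of lid above 0.4 m/s).
It also fails if it takes over 64 s, if anything falls off the work surface, if the arm or the gripper's body presses on something with over 40 N, if the wrist force passes 120 N, or if a joint passes its speed limit or range.

## Robot

A 6-joint arm with a two-finger parallel gripper is mounted at the origin on the work surface. World frame = base frame: x ahead of the robot, y to its left, z up, the work surface at z = 0. Lengths are in m, angles in rad, forces in N, time in s.
With the tool pointing down it reaches from about 0.35 to 0.85 m from the base axis. Payload 8.1 kg.
Tool frame: the origin (TCP) lies between the finger pads; the fingertips stand 25 mm ahead of it and the grasp point (between the pads) lies 6 mm ahead of it (robot.tip_extent is the distance from the TCP to the fingertips, in m); z points along the fingers, y is the direction in which the jaws open and shut (so a half turn about z gives the same grasp; the last joint's range is limited). The gripper opens to 93 mm and grips with 3 to 60 N. Pads are 15 mm wide; open, the fingers measure 128 mm over their backs; the gripper's body (75 mm by 188 mm) begins 65 mm behind the grasp point.
Start: joints at [-1.214, 0.13, 1.488, -0, 1.523, -0.085], TCP at [0.257, -0.542, 0.244] pointing down, gripper open.
Joint ranges: [-2.96, 2.96], [-0.89, 2.26], [0.02, 2.5], [-1.34, 4.48], [0, 2.73], [-2.66, 2.66]. Speed limits (rad/s): [2.39, 2.39, 2.79, 3.14, 3.14, 3.14].

## Interface

Orientations are given as a rotation vector (axis times angle).
In Python, from plant import robot gives the robot as it stands.
- The arm moves only by the tool drive_tool, never from a script. Its argument "increments" is a list of rows, each a list of 7 numbers: the closure, from 0 (fully open) to 1 (shut), then the shift along the world's x, y, z in units of 25 mm (1.0 is 25 mm), then the turn, a rotation vector about the world's x, y, z in rad. In form: [[gripper, dx, dy, dz, rx, ry, rz], ...]. A call has 1 to 20 rows; each row is the pose to reach, as a shift and turn from the pose commanded when the call began; what a row does not reach only later rows make up. A row lasts 1/12 s, in which the tool goes at most 41.7 mm and 7.16 degrees, less where a joint would pass 70% of its speed; a pose out of reach is approached as far as the arm can. A call with a gripper value outside its range is refused whole. The fingers move at their own pace and stop on an object; "squeeze" is the grip in N (left out, the last holds). Time passes only in rows, so rows that repeat a pose let the fingers close. It gives the time, the measured TCP pose, the force and the opening at its end, in the units of the state.
- robot.read_state(): the state, without advancing time (a new reading comes with each control period).
- robot.read_camera(name): name is "scene" or "top" or "wrist"; returns a dict with "image" (384x512x3 uint8, red, green, blue), "fx", "fy", "cx", "cy" (pixels), "T" (4x4, takes a point from camera to world coordinates); the wrist camera has in their place "mount" (4x4, takes a point from camera to tool coordinates, whose origin is the TCP and whose axes are the flange's). Camera axes: x right, y down, z forward; pixel columns grow to the right and rows downward; lengths in m; the calibration is good to about 2 mm. A picture is of the moment at which its call begins: read the wrist's pose just before it. There is no depth.
- robot.close_job(): hands the job in, once; it reports no verdict.
The state is a dict: "t": time; "q": joint angles; "dq": joint speeds; "joint_torque": joint torques, N m; "tool_pos": TCP position; "orientation": TCP orientation; "force": force on the tool from outside, world axes, zero at the start; "wrist_torque": the same for the moment, N m; "opening": finger opening in m.
Only numpy, scipy, OpenCV 4.12 (cv2) and the standard library are available. Lean on these libraries where they do the work, as an engineer would, in place of code of your own. Each camera call takes 0.05 s, during which the arm holds its last target.

## Working session

There is one attempt and no reset: what is moved stays moved. The work goes in short steps, Python scripts to look and compute and a tool call to move; the robot and the scene stay as the last step left them, time stands still between calls to the robot, and variables do not carry over. Pictures are saved under pics/ and viewed, and the job is handed in when it is done.

Besides the shell and the picture viewer there is one more tool, called after "Call:" as name([rows], argument=value, ...), one row to a line, values as JSON. drive_tool: Moves the arm, as the interface text tells. Its arguments: {"type":"object","properties":{"increments":{"type":"array"},"squeeze":{"type":"number"}},"required":["increments"]}

```bash
mkdir -p pics; ls; python3 - <<'E'
from plant import robot
import cv2,numpy as np
s=robot.read_state();print(s)
for n in("scene","top","wrist"):
    c=robot.read_camera(n);cv2.imwrite(f"pics/{n}0.png",c["image"][:,:,::-1]);print(n,c["fx"],c["fy"],c["cx"],c["cy"]);print(np.round(c.get("T",c.get("mount")),4).tolist())
print(robot.tip_extent)
E
```

```text
pics
{'t': 0.0, 'q': array([-1.21437894e+00,  1.31179151e-01,  1.48925592e+00,  3.30437855e-05,
        1.52299950e+00, -8.54096538e-02]), 'dq': array([-0.00049001, -0.00086844,  0.00137753,  0.00012107,  0.00091233,
        0.00131361]), 'joint_torque': array([ 1.93701373e-03, -5.59844398e+01, -4.91756129e+01,  7.69897364e-02,
        3.52694315e-02, -1.83400939e-04]), 'tool_pos': array([ 0.25639972, -0.54188534,  0.24258949]), 'orientation': array([-3.06346018e+00, -6.87985689e-01,  3.39285411e-04]), 'force': array([ 0.2807729 ,  0.4145091 , -0.23195901]), 'wrist_torque': array([ 0.01364393, -0.05479573,  0.0535961 ]), 'opening': 0.09295692589245838}
scene 433.3988179961681 433.3988179961681 260.2932608659918 184.54788227590342
[[0.7582, 0.5212, -0.3917, 0.9949], [0.652, -0.6046, 0.4576, -0.378], [0.0017, -0.6024, -0.7982, 0.8766], [0.0, 0.0, 0.0, 1.0]]
top 360.4288062493094 360.4288062493094 259.2384517509032 193.65975400704446
[[0.0061, -0.9965, 0.0834, 0.5291], [-0.9993, -0.0031, 0.0362, 0.0601], [-0.0358, -0.0836, -0.9959, 1.0295], [0.0, 0.0, 0.0, 1.0]]
wrist 278.7186005310433 278.7186005310433 256.1660503541845 193.5589764988761
[[-0.0009, -0.962, -0.2729, 0.0758], [1.0, -0.0009, 0.0001, 0.0004], [-0.0004, -0.2729, 0.962, -0.141], [0.0, 0.0, 0.0, 1.0]]
0.025
```

View pics/scene0.png

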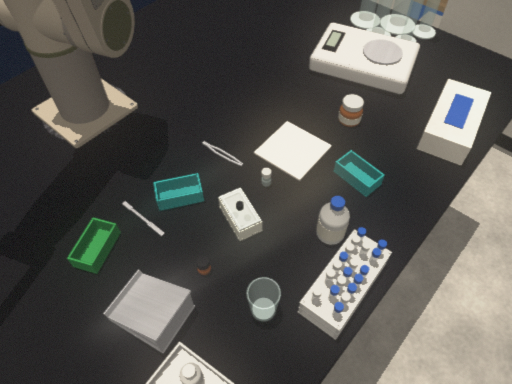

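View pics/top0.png

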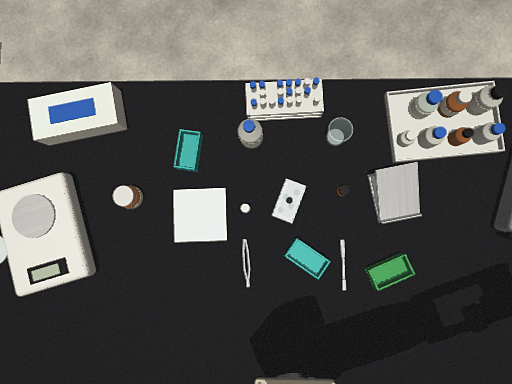

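View pics/wrist0.png

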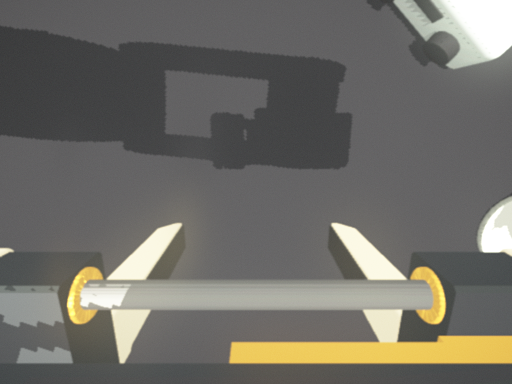

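```bash
cat > h.py <<'E'
from plant import robot
import cv2,numpy as np
from scipy.spatial.transform import Rotation as R
def ray(c,u,v,z,T=None):
    T=c["T"] if T is None else T
    d=T[:3,:3]@np.array([(u-c["cx"])/c["fx"],(v-c["cy"])/c["fy"],1]);o=T[:3,3]
    return o+d*(z-o[2])/d[2]
def proj(c,p,T=None):
    T=c["T"] if T is None else T
    q=T[:3,:3].T@(np.asarray(p)-T[:3,3]);return np.array([c["fx"]*q[0]/q[2]+c["cx"],c["fy"]*q[1]/q[2]+c["cy"]])
def wT(c,s):
    T=np.eye(4);T[:3,:3]=R.from_rotvec(s["orientation"]).as_matrix();T[:3,3]=s["tool_pos"];return T@c["mount"]
def crop(im,x,y,w,h,k,name):
    cv2.imwrite(name,cv2.resize(im[y:y+h,x:x+w,::-1],None,fx=k,fy=k,interpolation=cv2.INTER_CUBIC))
E
python3 - <<'E'
from h import *
c=robot.read_camera("top")["image"]
crop(c,260,160,80,80,7,"pics/t_dish.png");crop(c,350,150,90,80,7,"pics/t_stand.png")
c=robot.read_camera("scene")["image"]
crop(c,205,170,80,80,7,"pics/s_dish.png");crop(c,95,260,110,100,6,"pics/s_stand.png")
E
```

```text
(no output)
```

View pics/t_dish.png

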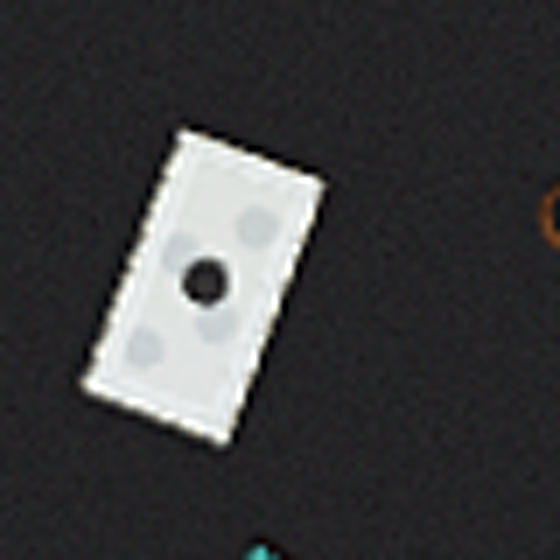

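View pics/t_stand.png

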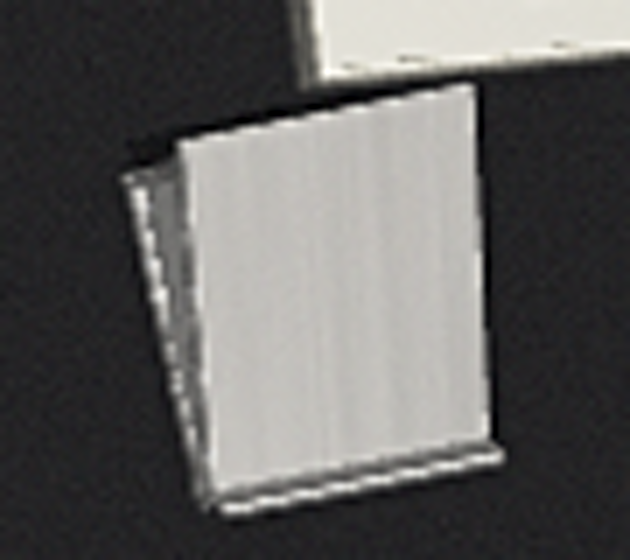

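View pics/s_dish.png

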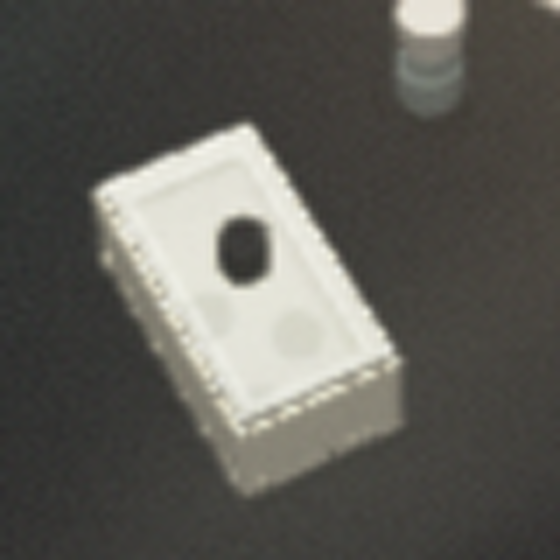

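View pics/s_stand.png

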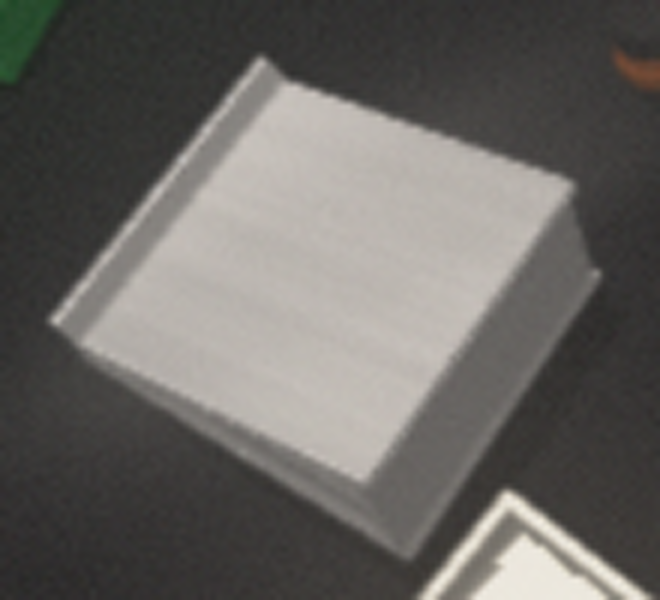

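```bash
cat > fit.py <<'E'
from h import *
from scipy.optimize import least_squares
t=robot.read_camera("top");s=robot.read_camera("scene")
def px(pts,x,y,k): return [(x+a/k-.5+.5/k,y+b/k-.5+.5/k) for a,b in pts]
def fit(name,model,obs,x0):
    def f(p):
        P=model(p); return np.concatenate([proj(c,P[i])-uv for c,i,uv in obs])
    r=least_squares(f,x0);print(name,np.round(r.x,4),"yawdeg",np.degrees(r.x[2]));print(np.round(r.fun.reshape(-1,2),1).tolist());return r.x
def boxm(L,W,z):
    return lambda p:[np.array([p[0],p[1],z])+R.from_euler('z',p[2]).apply([a*L/2,b*W/2,0]) for a,b in((1,1),(1,-1),(-1,-1),(-1,1))]
dt=px([(180,130),(325,183),(228,445),(85,382)],260,160,7)
ds=px([(400,357),(240,432),(97,192),(245,125)],205,170,7)
# top: up=+x,left=+y ; scene order: guess, by nearest
m=boxm(.11,.06,.04)
p0=[.53,-.03,-.35]
obs=[(t,i,u) for i,u in enumerate(dt)]
P=m(p0)
for u in ds:
    i=min(range(4),key=lambda i:np.linalg.norm(proj(s,P[i])-u));obs.append((s,i,u))
fit("dish top",m,obs[:4],p0);d=fit("dish",m,obs,p0)
for c,u,v in((t,260+205/7-.43,160+282/7-.43),(s,205+243/7-.43,170+250/7-.43)):print("knob",np.round(ray(c,u,v,.054 if c is s else .06),4))
# stand
def sm(p):
    Rm=R.from_euler('z',p[2])*R.from_euler('y',-np.radians(25))
    return [np.array([p[0],p[1],.05])+Rm.apply(q) for q in([.097,.055,0],[.097,-.055,0],[-.055,-.055,0],[-.055,.055,0])]
P=sm([.52,-.33,.17]);
st=px([(180,143),(475,85),(490,440),(212,488)],350,150,7)
ss=px([(370,483),(573,185),(82,345),(287,80)],95,260,6)
obs=[(t,i,u) for i,u in enumerate(st)]
for u in ss:
    i=min(range(4),key=lambda i:np.linalg.norm(proj(s,P[i])-u));print(i);obs.append((s,i,u))
fit("stand",sm,obs,[.52,-.33,.17])
fit("stand top",sm,obs[:4],[.52,-.33,.17])
E
python3 fit.py; python3 - <<'E'
from h import *
t=robot.read_camera("top");s=robot.read_camera("scene")
print("tile",[np.round(ray(t,u,v,.008),3).tolist() for u,v in((174,189),(226,188),(227,241),(175,242))])
for n,u,v,z in(("vial",245,208,.05),("pot",343,189,.042),("bottle",250,127,.13),("beaker",340,131,.085),("jar",126,196,.07),("tweez1",246,240,0),("tweez2",248,286,0),("spat1",342,240,0),("spat2",344,289,0),("turq1",287,258,.03),("teal2",187,150,.03),("green",389,271,.03),("white tray corner",391,160,.0)):print(n,np.round(ray(t,u,v,z),3))
E
```

```text
dish top [ 0.5942  0.0147 -0.3621] yawdeg -20.749622148286154
[[0.4, -0.4], [0.1, -0.3], [-0.2, -0.2], [-0.3, 0.9]]
dish [ 5.867e-01  4.000e-04 -3.591e-01] yawdeg -20.575938829061236
[[5.5, 2.3], [5.3, 2.4], [5.2, 2.5], [5.0, 3.7], [-6.5, 3.5], [16.4, -7.2], [15.0, -7.3], [-6.1, 2.3]]
knob [0.5938 0.0155 0.06  ]
knob [0.5937 0.0169 0.054 ]
1
0
1
0
stand [ 0.5674 -0.2877  0.174 ] yawdeg 9.969398418506039
[[4.5, 9.9], [4.6, 10.9], [3.1, 12.9], [2.8, 12.7], [-17.6, -5.9], [-14.1, -5.5], [30.4, 17.1], [33.6, 12.0]]
stand top [ 0.5984 -0.2791  0.2015] yawdeg 11.547963947981948
[[0.1, -1.2], [-0.2, -1.3], [-0.0, 0.8], [0.1, 1.8]]
tile [[0.627, 0.342, 0.008], [0.631, 0.192, 0.008], [0.48, 0.187, 0.008], [0.476, 0.336, 0.008]]
vial [0.572 0.134 0.05 ]
pot [ 0.625 -0.133  0.042]
bottle [0.775 0.117 0.13 ]
beaker [ 0.775 -0.119  0.085]
jar [0.602 0.456 0.07 ]
tweez1 [0.483 0.134 0.   ]
tweez2 [0.355 0.127 0.   ]
spat1 [ 0.485 -0.136  0.   ]
spat2 [ 0.35 -0.14  0.  ]
turq1 [0.436 0.019 0.03 ]
teal2 [0.736 0.302 0.03 ]
green [ 0.404 -0.256  0.03 ]
white tray corner [ 0.713 -0.278  0.   ]
```

```bash
sed -i 's/p0=\[.53,-.03,-.35\]/p0=[.594,.015,-.36]/; s/\[.52,-.33,.17\]/[.598,-.279,.2]/g' fit.py; python3 fit.py
```

```text
dish top [ 0.5942  0.0147 -0.3621] yawdeg -20.749621923763495
[[0.4, -0.4], [0.1, -0.3], [-0.2, -0.2], [-0.3, 0.9]]
dish [ 0.5937  0.016  -0.3575] yawdeg -20.48173216911593
[[-0.2, -0.2], [-0.4, -0.2], [-0.5, -0.1], [-0.7, 1.1], [0.4, 0.7], [-0.3, 1.0], [-1.1, 0.1], [0.4, -0.1]]
knob [0.5938 0.0155 0.06  ]
knob [0.5937 0.0169 0.054 ]
1
0
2
3
stand [ 0.5992 -0.2779  0.2005] yawdeg 11.489546570392264
[[-0.3, -1.6], [-0.7, -1.6], [-0.5, 0.6], [-0.4, 1.5], [-0.3, 0.9], [1.1, -0.3], [-1.6, -0.3], [-0.9, -0.4]]
stand top [ 0.5984 -0.2791  0.2015] yawdeg 11.54796390418797
[[0.1, -1.2], [-0.2, -1.3], [-0.0, 0.8], [0.1, 1.8]]
```

Call:
drive_tool([
  [0,13.5,22.3,-1.6,0,0,-0.8],
  [0,13.5,22.3,-1.6,0,0,-0.8],
  [0,13.5,22.3,-1.6,0,0,-0.8],
  [0,13.5,22.3,-1.6,0,0,-0.8],
  [0,13.5,22.3,-1.6,0,0,-0.8],
  [0,13.5,22.3,-1.6,0,0,-0.8],
  [0,13.5,22.3,-1.6,0,0,-0.8],
  [0,13.5,22.3,-1.6,0,0,-0.8],
  [0,13.5,22.3,-1.6,0,0,-0.8],
  [0,13.5,22.3,-1.6,0,0,-0.8],
  [0,13.5,22.3,-1.6,0,0,-0.8],
  [0,13.5,22.3,-1.6,0,0,-0.8],
  [0,13.5,22.3,-1.6,0,0,-0.8],
  [0,13.5,22.3,-1.6,0,0,-0.8],
  [0,13.5,22.3,-1.6,0,0,-0.8],
  [0,13.5,22.3,-1.6,0,0,-0.8],
  [0,13.5,22.3,-1.6,0,0,-0.8],
  [0,13.5,22.3,-1.6,0,0,-0.8],
  [0,13.5,22.3,-1.6,0,0,-0.8],
  [0,13.5,22.3,-1.6,0,0,-0.8],
])

```text
t: 2.22
tool_pos: [0.5937, 0.014, 0.2038]
orientation: [3.091, -0.561, 0.0]
force: [-0.7, -0.6, -0.5]
opening: 0.0927
```

```bash
python3 - <<'E'
from h import *
s=robot.read_state();c=robot.read_camera("wrist");T=wT(c,s)
print(s["t"],s["tool_pos"],s["orientation"],s["force"])
Rm=R.from_rotvec(s["orientation"]).as_matrix();print(np.round(Rm,4).tolist())
im=c["image"].copy()
for a,b in((1,1),(1,-1),(-1,-1),(-1,1)):
    p=np.array([.594,.0155,.04])+R.from_euler('z',-.3575).apply([a*.055,b*.03,0])
    u=proj(c,p,T);print(u);cv2.circle(im,tuple(int(x) for x in u),3,(255,0,0),-1)
u=proj(c,[.594,.0155,.063],T);print(u);cv2.circle(im,tuple(int(x) for x in u),3,(255,0,0),-1)
cv2.imwrite("pics/w1.png",im[:,:,::-1])
E
```

```text
2.2167 [0.59373083 0.01402894 0.20378976] [ 3.09068110e+00 -5.61205078e-01  8.04283369e-05] [-0.746798   -0.58503423 -0.49653345]
[[0.9362, -0.3516, -0.0], [-0.3516, -0.9362, -0.0004], [0.0001, 0.0004, -1.0]]
[226.38774156 135.38764449]
[282.3003756 135.2357455]
[280.16361795 230.19336405]
[229.34329716 230.33165513]
[254.45325371 190.38980159]
```

View pics/w1.png

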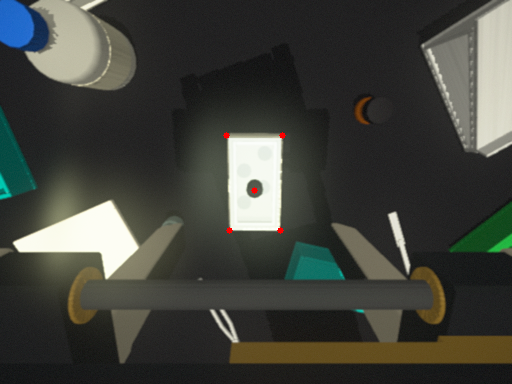

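Call:
drive_tool([
  [0,0,0.05,-1,0,0,0],
  [0,0,0.05,-2,0,0,0],
  [0,0,0.05,-3,0,0,0],
  [0,0,0.05,-4,0,0,0],
  [0,0,0.05,-5,0,0,0],
  [0,0,0.05,-5.8,0,0,0],
  [0,0,0.05,-6.4,0,0,0],
  [0,0,0.05,-6.8,0,0,0],
  [0,0,0.05,-6.95,0,0,0],
  [0,0,0.05,-6.95,0,0,0],
  [0,0,0.05,-6.95,0,0,0],
])

```text
t: 3.18
tool_pos: [0.5947, 0.0158, 0.031]
orientation: [-3.091, 0.561, -0.002]
force: [-0.2, 0.7, -0.2]
opening: 0.093
```

Call:
drive_tool([
  [0.2,0,0,0,0,0,0],
  [0.28,0,0,0,0,0,0],
  [0.32,0,0,0,0,0,0],
  [0.36,0,0,0,0,0,0],
  [0.5,0,0,0,0,0,0],
  [0.6,0,0,0,0,0,0],
  [0.6,0,0,0,0,0,0],
  [0.6,0,0,0,0,0,0],
], squeeze=30)

```text
t: 3.85
tool_pos: [0.5942, 0.0164, 0.0301]
orientation: [-3.091, 0.56, -0.0]
force: [-0.3, 0.7, 1.9]
opening: 0.06
```

Gripped at 60 mm. Lift gently.

Call:
drive_tool([
  [0.6,0,0,0.1,0,0,0],
  [0.6,0,0,0.3,0,0,0],
  [0.6,0,0,0.6,0,0,0],
  [0.6,0,0,1.0,0,0,0],
  [0.6,0,0,1.5,0,0,0],
  [0.6,0,0,2.0,0,0,0],
  [0.6,0,0,2.6,0,0,0],
  [0.6,0,0,3.2,0,0,0],
  [0.6,0,0,3.8,0,0,0],
  [0.6,0,0,4.3,0,0,0],
  [0.6,0,0,4.7,0,0,0],
  [0.6,0,0,4.9,0,0,0],
  [0.6,0,0,5.0,0,0,0],
  [0.6,0,0,5.0,0,0,0],
])

```text
t: 5.02
tool_pos: [0.5942, 0.0163, 0.1553]
orientation: [-3.091, 0.56, -0.001]
force: [-0.5, -0.1, -4.2]
opening: 0.0598
```

```bash
python3 - <<'E'
from h import *
s=robot.read_state();print(s["force"],s["wrist_torque"])
c=robot.read_camera("scene");crop(c["image"],180,130,130,110,6,"pics/s2.png")
E
```

```text
[-0.47426621 -0.13844236 -4.21205461] [0.05688066 0.0534489  0.05829861]
```

View pics/s2.png

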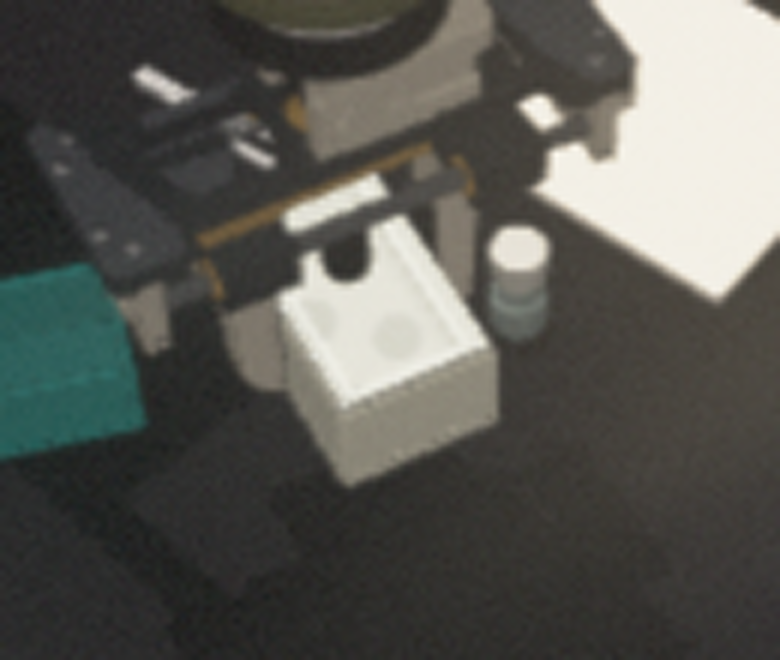

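Call:
drive_tool([
  [0.6,-0.02,-0.15,0.1,0,0,0.005],
  [0.6,-0.05,-0.4,0.3,0,0,0.015],
  [0.6,-0.1,-0.8,0.5,0,0,0.03],
  [0.6,-0.16,-1.3,0.7,0,0,0.055],
  [0.6,-0.24,-1.9,0.9,0,0,0.08],
  [0.6,-0.32,-2.6,1.1,0,0,0.115],
  [0.6,-0.41,-3.3,1.25,0,0,0.15],
  [0.6,-0.5,-4.1,1.35,0,0,0.19],
  [0.6,-0.6,-4.9,1.4,0,0,0.225],
  [0.6,-0.7,-5.7,1.4,0,0,0.265],
  [0.6,-0.8,-6.5,1.4,0,0,0.3],
  [0.6,-0.9,-7.3,1.4,0,0,0.34],
  [0.6,-1.0,-8.1,1.4,0,0,0.375],
  [0.6,-1.1,-8.9,1.4,0,0,0.41],
  [0.6,-1.2,-9.7,1.4,0,0,0.45],
  [0.6,-1.28,-10.4,1.4,0,0,0.48],
  [0.6,-1.35,-11.0,1.4,0,0,0.51],
  [0.6,-1.42,-11.5,1.4,0,0,0.53],
  [0.6,-1.46,-11.9,1.4,0,0,0.548],
  [0.6,-1.49,-12.1,1.4,0,0,0.558],
])

```text
t: 6.73
tool_pos: [0.556, -0.288, 0.1896]
orientation: [3.126, 0.313, -0.001]
force: [0.5, -0.4, -4.3]
opening: 0.0597
```

```bash
python3 - <<'E'
from h import *
s=robot.read_state();print(s["force"],s["tool_pos"],s["q"]);print(R.from_rotvec(s["orientation"]).as_matrix().round(4).tolist())
c=robot.read_camera("scene");crop(c["image"],70,200,160,130,5,"pics/s3.png")
c=robot.read_camera("wrist");T=wT(c,s);im=c["image"].copy()
def sm(p,z=0):
    Rm=R.from_euler('z',p[2])*R.from_euler('y',-np.radians(25))
    return [np.array([p[0],p[1],.05])+Rm.apply(q) for q in([.097,.055,0],[.097,-.055,0],[-.055,-.055,0],[-.055,.055,0],[-.055,-.055,.013],[-.055,.055,.013])]
for p in sm([.599,-.278,.2005]):
    u=proj(c,p,T);print(u.round(1))
    cv2.circle(im,tuple(int(x) for x in u),2,(255,0,0),-1)
cv2.imwrite("pics/w3.png",im[:,:,::-1])
E
```

```text
[ 0.46686262 -0.39036148 -4.29335613] [ 0.55597078 -0.28797857  0.18958575] [-5.59452149e-01  2.30061675e-01  1.47556923e+00 -5.98915424e-04
  1.43657961e+00  8.11601097e-01]
[[0.9801, 0.1985, -0.0008], [0.1985, -0.9801, -0.0002], [-0.0009, 0.0, -1.0]]
[182.5  38.9]
[325.1  38.7]
[303.5 189.5]
[206.  189.7]
[305.  197.1]
[204.4 197.3]
```

View pics/s3.png

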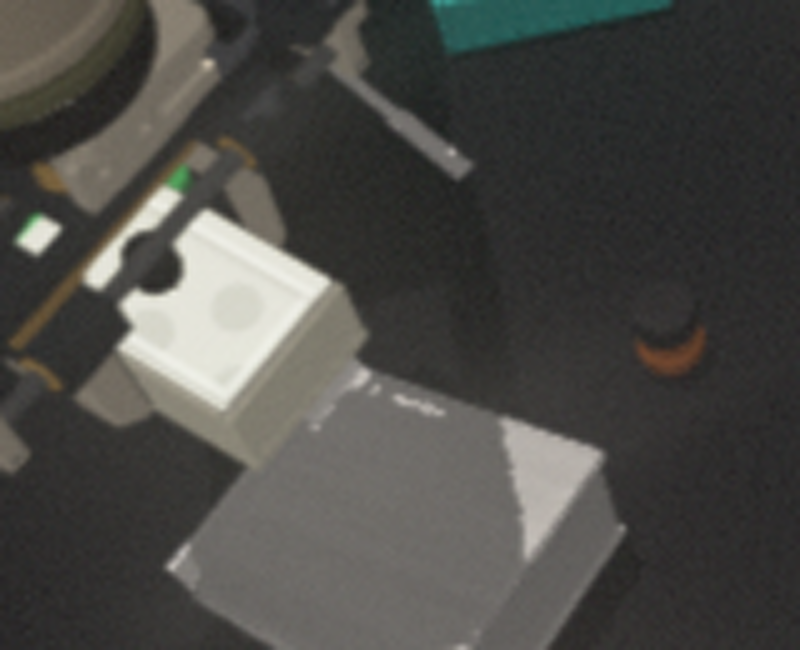

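View pics/w3.png

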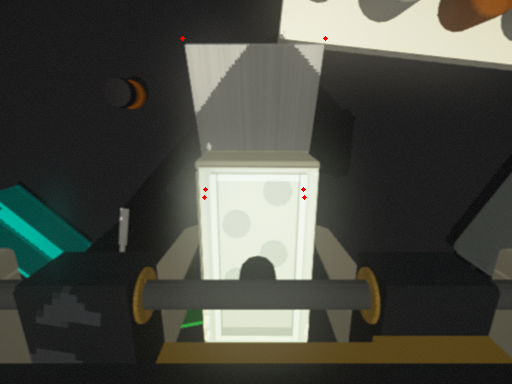

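```bash
cat >> fit.py <<'E'
print('----')
w=robot.read_camera("wrist");S=robot.read_state();w["T"]=wT(w,S)
crop(w["image"],170,25,170,150,4,"pics/w4.png")
def sm(p):
    Rm=R.from_euler('z',p[2])*R.from_euler('y',-np.radians(25))
    return [np.array([p[0],p[1],.05])+Rm.apply(q) for q in([p[3],.055,0],[p[3],-.055,0],[-.055,-.055,0],[-.055,.055,0])]
fit("no wrist",sm,obs,[.598,-.279,.2,.097])
obs+=[(w,0,(186,44)),(w,1,(323,43.5))]
fit("wrist",sm,obs,[.598,-.279,.2,.097])
E
python3 fit.py | sed -n '/----/,$p'
```

```text
----
no wrist [ 0.6018 -0.2774  0.2024  0.0911] yawdeg 11.597546781129163
[[-0.4, -0.4], [-0.9, -0.5], [-0.7, -0.4], [-0.6, 0.6], [-1.2, 0.5], [0.1, -0.5], [-0.6, 0.5], [0.0, 0.2]]
wrist [ 0.6021 -0.2765  0.2059  0.0913] yawdeg 11.799613074305832
[[-0.9, -0.4], [-1.3, -0.7], [-1.0, -0.6], [-0.8, 0.5], [-0.5, 0.2], [0.6, -0.9], [-0.1, 0.4], [0.3, 0.0], [-1.1, 0.7], [2.3, 0.1]]
```

View pics/w4.png

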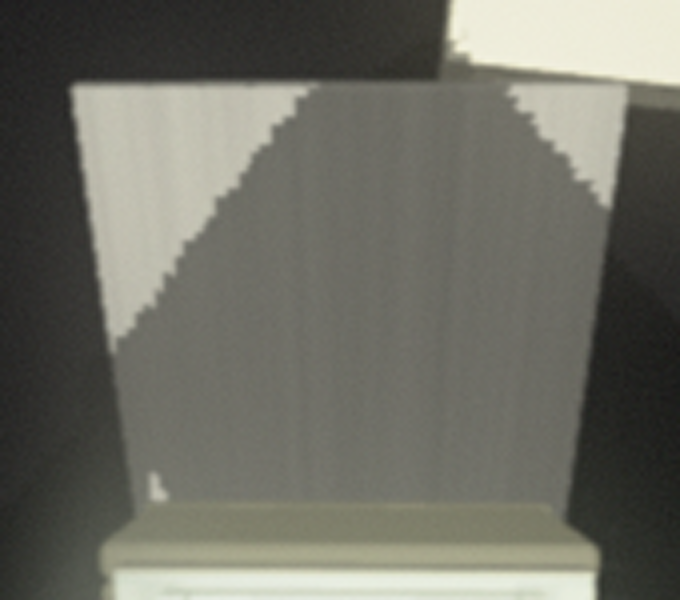

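Call:
drive_tool([
  [0.6,0,0,-0.05,0.002,-0.01,0],
  [0.6,0.02,0,-0.15,0.006,-0.03,0],
  [0.6,0.04,0.01,-0.25,0.012,-0.06,0],
  [0.6,0.07,0.01,-0.4,0.02,-0.1,0],
  [0.6,0.1,0.02,-0.6,0.029,-0.14,0],
  [0.6,0.13,0.03,-0.8,0.038,-0.185,0],
  [0.6,0.17,0.04,-1.0,0.047,-0.23,0],
  [0.6,0.2,0.05,-1.2,0.057,-0.275,0],
  [0.6,0.24,0.05,-1.4,0.066,-0.32,0],
  [0.6,0.28,0.06,-1.6,0.075,-0.365,0],
  [0.6,0.3,0.07,-1.75,0.082,-0.4,0],
  [0.6,0.32,0.07,-1.85,0.086,-0.42,0],
  [0.6,0.32,0.07,-1.9,0.088,-0.427,0],
  [0.6,0.32,0.07,-1.9,0.088,-0.427,0],
  [0.6,0.32,0.07,-1.9,0.088,-0.427,0],
])

```text
t: 8.23
tool_pos: [0.5647, -0.2843, 0.1425]
orientation: [-3.01, -0.302, -0.666]
force: [0.3, -0.6, -2.8]
opening: 0.0599
```

```bash
cat > chk.py <<'E'
from h import *
D=R.from_euler('z',.2035)*R.from_euler('y',-np.radians(25));O=np.array([.602,-.277,.05])
def chk():
    s=robot.read_state();Rt=R.from_rotvec(s["orientation"])
    c=s["tool_pos"]+Rt.apply([0,0,.010])
    print("t",s["t"],"dish in deck (mm)",(D.inv().apply(c-O)*1e3).round(1),"force",s["force"].round(1),"in deck",D.inv().apply(s["force"]).round(1),"open",s["opening"])
    print("rot err deg",np.degrees((D.inv()*Rt*R.from_rotvec([np.pi,0,0])).as_rotvec()).round(2))
    return s
E
python3 - <<'E'
from chk import *
s=chk()
c=robot.read_camera("scene");crop(c["image"],70,200,160,130,5,"pics/s5.png")
c=robot.read_camera("wrist");crop(c["image"],120,25,270,220,2.9,"pics/w5.png")
E
```

```text
t 8.2333 dish in deck (mm) [ 4.7  0.4 89.9] force [ 0.3 -0.6 -2.8] in deck [-1.  -0.6 -2.6] open 0.059949201237297606
rot err deg [-0.02  0.04 -0.21]
```

View pics/s5.png

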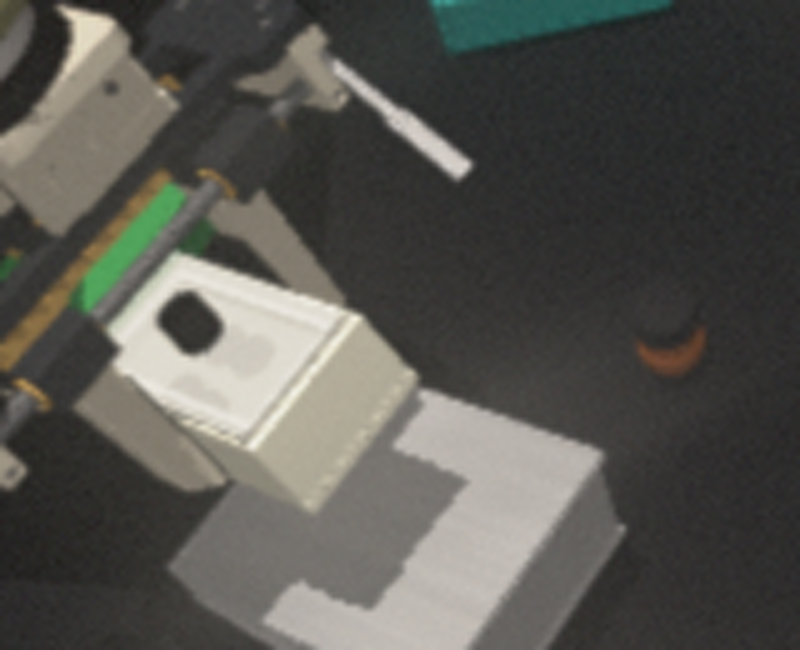

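View pics/w5.png

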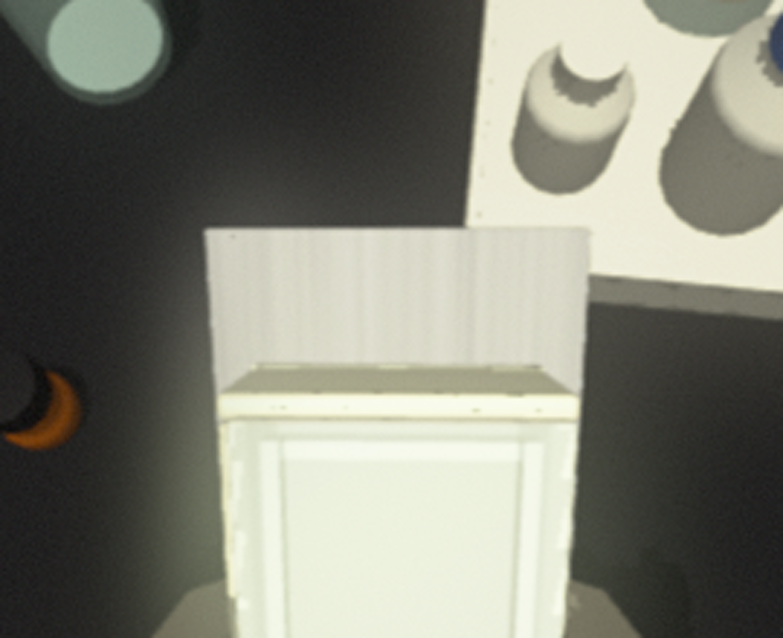

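Call:
drive_tool([
  [0.6,0.04,0.01,-0.09,0,0,0],
  [0.6,0.12,0.025,-0.27,0,0,0],
  [0.6,0.24,0.05,-0.53,0,0,0],
  [0.6,0.37,0.075,-0.8,0,0,0],
  [0.6,0.49,0.1,-1.07,0,0,0],
  [0.6,0.61,0.125,-1.34,0,0,0],
  [0.6,0.72,0.145,-1.57,0,0,0],
  [0.6,0.81,0.165,-1.77,0,0,0],
  [0.6,0.88,0.18,-1.92,0,0,0],
  [0.6,0.94,0.19,-2.05,0,0,0],
  [0.6,0.99,0.2,-2.17,0,0,0],
  [0.6,1.03,0.21,-2.25,0,0,0],
  [0.6,1.06,0.215,-2.32,0,0,0],
  [0.6,1.06,0.215,-2.32,0,0,0],
])

```text
t: 9.5
tool_pos: [0.5913, -0.2789, 0.0841]
orientation: [-3.009, -0.302, -0.666]
force: [-1.3, 0.2, -4.6]
opening: 0.0597
```

```bash
python3 - <<'E'
from chk import *
s=chk()
c=robot.read_camera("scene");crop(c["image"],70,200,160,130,5,"pics/s6.png")
E
```

```text
t 9.5 dish in deck (mm) [ 4.5  0.3 25.5] force [-1.3  0.2 -4.6] in deck [-3.1  0.5 -3.6] open 0.059746409097575885
rot err deg [ 0.    0.03 -0.22]
```

View pics/s6.png

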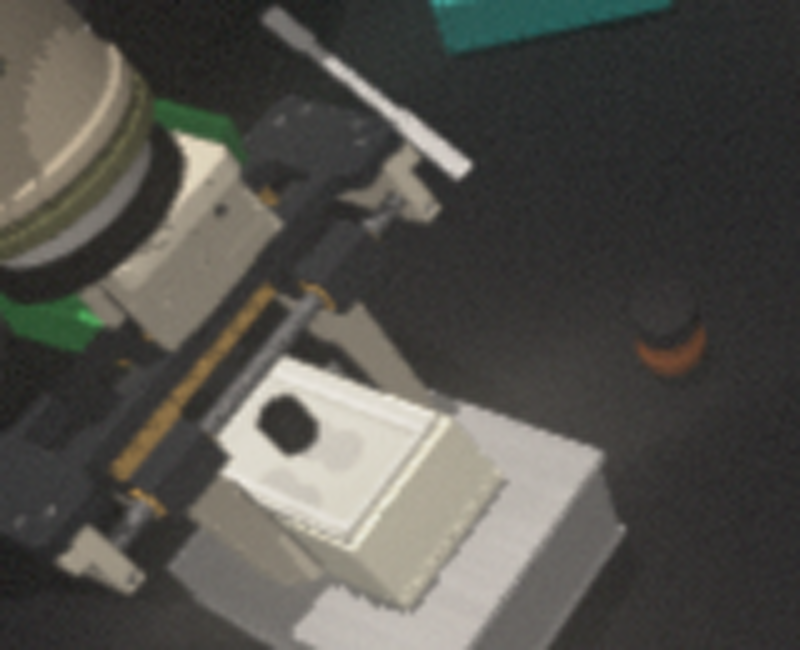

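Call:
drive_tool([
  [0.6,0.017,0.003,-0.036,0,0,0],
  [0.6,0.033,0.007,-0.072,0,0,0],
  [0.6,0.05,0.01,-0.109,0,0,0],
  [0.6,0.066,0.013,-0.145,0,0,0],
  [0.6,0.066,0.013,-0.145,0,0,0],
  [0.6,0.066,0.013,-0.145,0,0,0],
])

```text
t: 10.05
tool_pos: [0.5929, -0.2786, 0.0807]
orientation: [-3.009, -0.302, -0.666]
force: [0.3, -0.2, -4.0]
opening: 0.0594
```

```bash
python3 -c "
from chk import *
chk()"
```

```text
t 10.05 dish in deck (mm) [ 4.6  0.2 21.7] force [ 0.3 -0.2 -4. ] in deck [-1.5 -0.3 -3.8] open 0.059412826550981755
rot err deg [ 0.    0.03 -0.21]
```

Call:
drive_tool([
  [0.6,0.008,0.002,-0.018,0,0,0],
  [0.6,0.017,0.003,-0.036,0,0,0],
  [0.6,0.025,0.005,-0.054,0,0,0],
  [0.6,0.033,0.007,-0.072,0,0,0],
  [0.6,0.033,0.007,-0.072,0,0,0],
  [0.6,0.033,0.007,-0.072,0,0,0],
])

```text
t: 10.55
tool_pos: [0.5942, -0.2791, 0.08]
orientation: [-3.01, -0.302, -0.668]
force: [-5.1, -0.8, 5.8]
opening: 0.0598
```

```bash
python3 -c "
from chk import *
chk()"
```

```text
t 10.55 dish in deck (mm) [ 5.4 -0.5 20.6] force [-5.1 -0.8  5.8] in deck [-2.2  0.3  7.4] open 0.059800630677769064
rot err deg [-0.08 -0.04 -0.19]
```

Call:
drive_tool([
  [0.6,-0.03,-0.006,0.006,0,0,0],
  [0.6,-0.055,-0.012,-0.004,0,0,0],
  [0.6,-0.08,-0.016,-0.016,0,0,0],
  [0.6,-0.105,-0.021,-0.028,0,0,0],
  [0.6,-0.13,-0.026,-0.04,0,0,0],
  [0.6,-0.155,-0.031,-0.052,0,0,0],
  [0.6,-0.155,-0.031,-0.052,0,0,0],
])

```text
t: 11.13
tool_pos: [0.5901, -0.2796, 0.0781]
orientation: [-3.01, -0.302, -0.667]
force: [-3.1, -0.6, 4.0]
opening: 0.0597
```

```bash
python3 -c "
from chk import *
chk()"
```

```text
t 11.1333 dish in deck (mm) [ 0.8 -0.1 20.6] force [-3.1 -0.6  4. ] in deck [-1.1  0.   5. ] open 0.05966063413419452
rot err deg [-0.04 -0.01 -0.2 ]
```

Call:
drive_tool([
  [0.6,-0.02,-0.004,-0.01,0,0,0],
  [0.6,-0.04,-0.008,-0.019,0,0,0],
  [0.6,-0.06,-0.012,-0.028,0,0,0],
  [0.6,-0.08,-0.016,-0.038,0,0,0],
  [0.6,-0.1,-0.02,-0.047,0,0,0],
  [0.6,-0.1,-0.02,-0.047,0,0,0],
])

```text
t: 11.63
tool_pos: [0.5886, -0.2798, 0.0774]
orientation: [-3.009, -0.302, -0.67]
force: [5.6, 0.5, 2.5]
opening: 0.0598
```

```bash
python3 -c "
from chk import *
chk()"
```

```text
t 11.6333 dish in deck (mm) [-0.8 -0.1 20.7] force [5.6 0.5 2.5] in deck [ 6.1 -0.7 -0.1] open 0.05979312422199183
rot err deg [-0.06 -0.1  -0.18]
```

Call:
drive_tool([
  [0.6,0.03,0.006,0.015,0,0,0],
  [0.34,0.03,0.006,0.015,0,0,0],
  [0.3,0.03,0.006,0.015,0,0,0],
  [0.25,0.03,0.006,0.015,0,0,0],
  [0.15,0.03,0.006,0.015,0,0,0],
  [0,0.03,0.006,0.015,0,0,0],
  [0,0.03,0.006,0.015,0,0,0],
  [0,0.03,0.006,0.015,0,0,0],
])

```text
t: 12.3
tool_pos: [0.5881, -0.2796, 0.0767]
orientation: [-3.009, -0.301, -0.666]
force: [0.4, -0.1, 0.3]
opening: 0.0904
```

```bash
python3 - <<'E'
from chk import *
s=chk()
c=robot.read_camera("scene");crop(c["image"],70,200,160,130,5,"pics/s7.png")
E
```

```text
t 12.3 dish in deck (mm) [-1.6  0.3 20.2] force [ 0.4 -0.1  0.3] in deck [ 0.4 -0.2  0.1] open 0.09040091575806541
rot err deg [ 0.    0.03 -0.22]
```

View pics/s7.png

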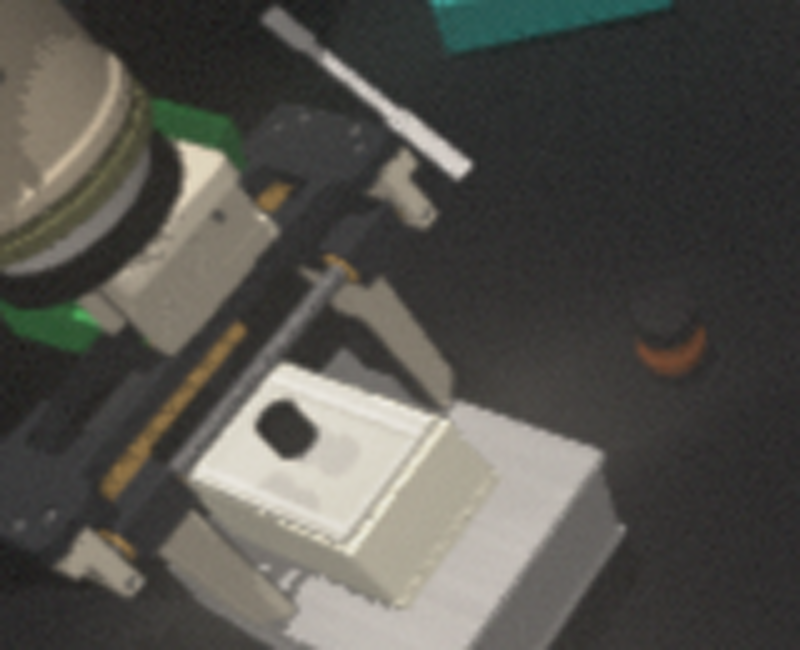

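Call:
drive_tool([
  [0,-0.04,-0.01,0.09,0,0,0],
  [0,-0.1,-0.02,0.22,0,0,0],
  [0,-0.2,-0.04,0.44,0,0,0],
  [0,-0.3,-0.06,0.66,0,0,0],
  [0,-0.4,-0.08,0.88,0,0,0],
  [0,-0.5,-0.1,1.1,0,0,0],
  [0,-0.6,-0.12,1.31,0,0,0],
  [0,-0.67,-0.135,1.46,0,0,0],
  [0,-0.7,-0.142,1.534,0,0,0],
  [0,-0.7,-0.142,1.534,0,0,0],
  [0,-0.7,-0.142,1.534,0,0,0],
])

```text
t: 13.27
tool_pos: [0.5706, -0.2832, 0.1152]
orientation: [-3.009, -0.302, -0.666]
force: [0.0, 0.2, 0.6]
opening: 0.0927
```

```bash
python3 - <<'E'
from chk import *
s=chk()
c=robot.read_camera("scene");crop(c["image"],70,200,160,130,5,"pics/s8.png")
k=O+D.apply([-.002,0,.054]);print(proj(c,k),((proj(c,k)-[70,200])*5).round())
c=robot.read_camera("top");crop(c["image"],350,140,120,100,6,"pics/t8.png");print(((proj(c,O+D.apply([-.002,0,.063]))-[350,140])*6).round())
c=robot.read_camera("wrist");cv2.imwrite("pics/w8.png",c["image"][:,:,::-1]);print(proj(c,O+D.apply([-.002,0,.063]),wT(c,s)))
E
```

```text
t 13.2667 dish in deck (mm) [-1.4  0.3 62.6] force [0.  0.2 0.6] in deck [0.3 0.1 0.5] open 0.09271951391707188
rot err deg [-0.01  0.02 -0.21]
[126.96425286 285.73211278] [285. 429.]
[348. 401.]
[255.89950115 248.19905104]
```

View pics/s8.png

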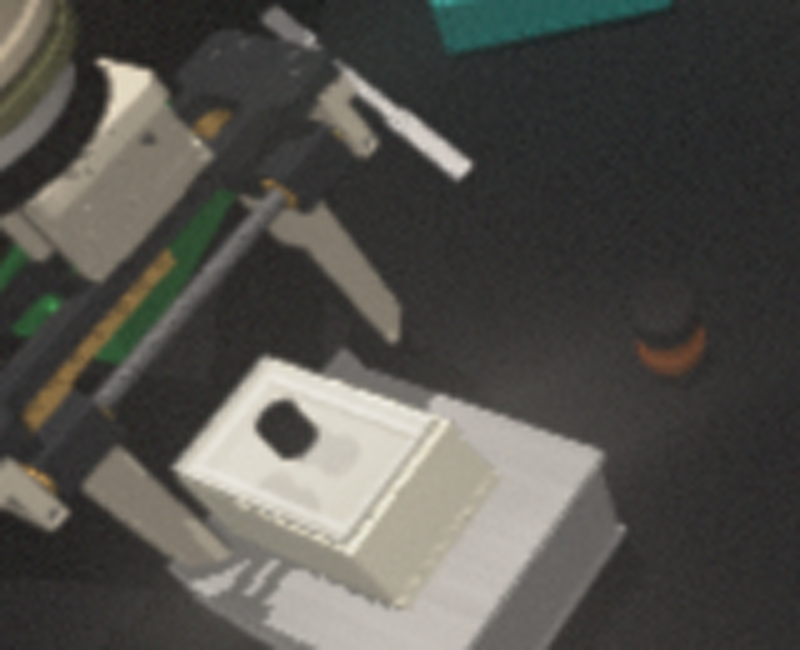

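View pics/w8.png

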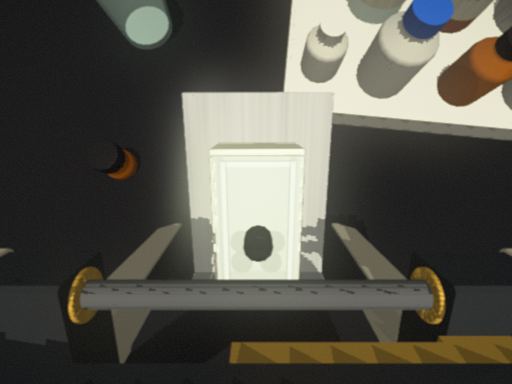

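View pics/t8.png

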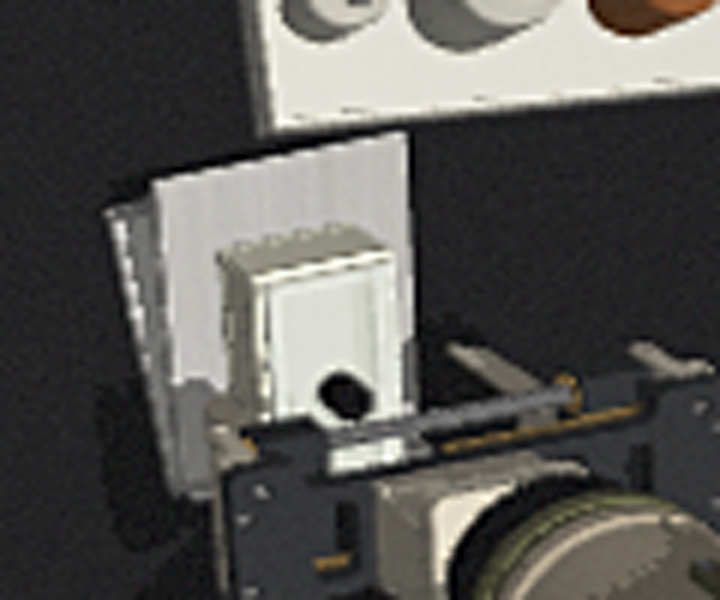

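Call:
drive_tool([
  [0.4,0,0,0,0,0,0],
  [0.6,0,0,0,0,0,0],
  [0.7,0,0,0,0,0,0],
  [0.75,0,0,0,0,0,0],
  [0.78,0,0,0,0,0,0],
  [0.81,0,0,0,0,0,0],
  [0.9,0,0,0,0,0,0],
  [1,0,0,0,0,0,0],
  [1,0,0,0,0,0,0],
  [1,0,0,0,0,0,0],
], squeeze=15)

```text
t: 14.25
tool_pos: [0.5707, -0.2832, 0.1152]
orientation: [-3.009, -0.302, -0.666]
force: [0.2, -0.9, 0.6]
opening: 0.0307
```

```bash
python3 - <<'E'
from chk import *
s=chk()
c=robot.read_camera("scene");crop(c["image"],70,200,160,130,5,"pics/s9.png")
E
```

```text
t 14.25 dish in deck (mm) [-1.4  0.2 62.6] force [ 0.2 -0.9  0.6] in deck [ 0.3 -0.9  0.5] open 0.030711715048646573
rot err deg [-0.01  0.02 -0.21]
```

View pics/s9.png

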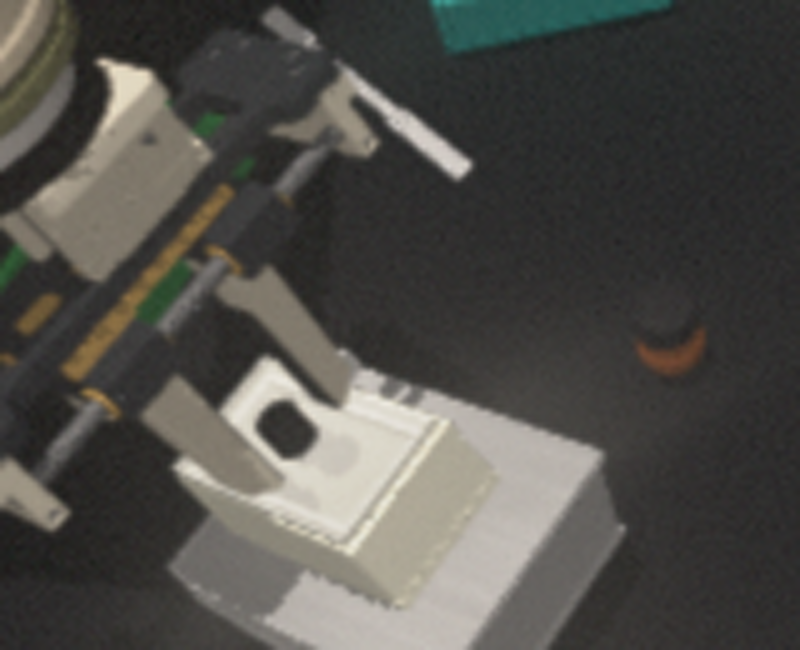

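Still closing; continue.

Call:
drive_tool([
  [1,0,0,0,0,0,0],
  [1,0,0,0,0,0,0],
  [1,0,0,0,0,0,0],
  [1,0,0,0,0,0,0],
  [1,0,0,0,0,0,0],
  [1,0,0,0,0,0,0],
])

```text
t: 14.8
tool_pos: [0.5707, -0.2832, 0.1153]
orientation: [-3.009, -0.302, -0.666]
force: [-0.1, 0.3, -0.7]
opening: 0.0174
```

```bash
python3 - <<'E'
from chk import *
s=chk()
E
```

```text
t 14.8 dish in deck (mm) [-1.4  0.2 62.6] force [-0.1  0.3 -0.7] in deck [-0.4  0.3 -0.6] open 0.017366257423526016
rot err deg [-0.01  0.02 -0.21]
```

Call:
drive_tool([
  [1,-0.015,-0.003,0.035,0,0,0],
  [1,-0.035,-0.007,0.07,0,0,0],
  [1,-0.07,-0.014,0.145,0,0,0],
  [1,-0.11,-0.023,0.24,0,0,0],
  [1,-0.16,-0.033,0.35,0,0,0],
  [1,-0.23,-0.047,0.5,0,0,0],
  [1,-0.32,-0.065,0.7,0,0,0],
  [1,-0.43,-0.088,0.94,0,0,0],
  [1,-0.55,-0.112,1.2,0,0,0],
  [1,-0.67,-0.136,1.46,0,0,0],
  [1,-0.76,-0.155,1.66,0,0,0],
  [1,-0.81,-0.165,1.77,0,0,0],
  [1,-0.83,-0.168,1.81,0,0,0],
  [1,-0.83,-0.168,1.81,0,0,0],
])

```text
t: 15.97
tool_pos: [0.5499, -0.2876, 0.1609]
orientation: [-3.01, -0.301, -0.667]
force: [0.1, 0.3, -0.6]
opening: 0.0173
```

```bash
python3 - <<'E'
from chk import *
s=chk()
c=robot.read_camera("scene");crop(c["image"],50,180,180,150,4.4,"pics/s10.png")
c=robot.read_camera("wrist");cv2.imwrite("pics/w10.png",c["image"][:,:,::-1])
E
```

```text
t 15.9667 dish in deck (mm) [-1.30e+00  1.00e-01  1.13e+02] force [ 0.1  0.3 -0.6] in deck [-0.1  0.3 -0.7] open 0.017291787286362575
rot err deg [-0.04  0.   -0.21]
```

View pics/s10.png

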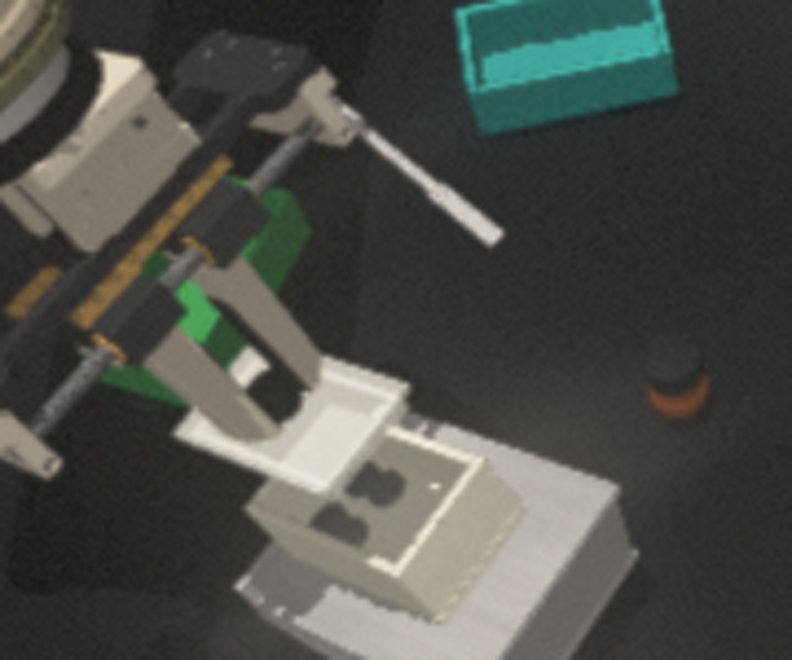

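View pics/w10.png

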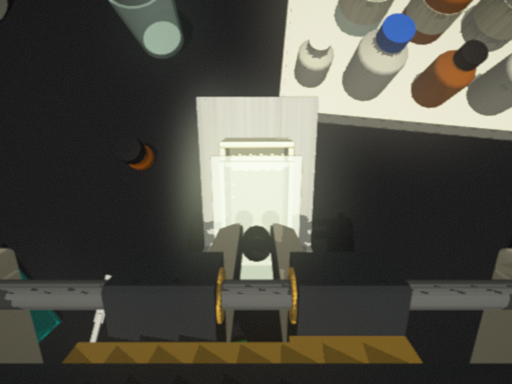

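Call:
drive_tool([
  [1,0,0,0.2,0,0,0],
  [1,0,0,0.6,0,0,0],
  [1,0,0,1.1,0,0,0],
  [1,0,0,1.6,0,0,0],
  [1,0,0,2.1,-0.003,0.015,0],
  [1,0,0,2.6,-0.009,0.045,0],
  [1,0,0,3.0,-0.018,0.085,0],
  [1,0,0,3.3,-0.027,0.13,0],
  [1,0,0,3.5,-0.036,0.175,0],
  [1,0,0,3.6,-0.045,0.22,0],
  [1,0,0,3.6,-0.055,0.265,0],
  [1,0,0,3.6,-0.064,0.31,0],
  [1,0,0,3.6,-0.073,0.355,0],
  [1,0,0,3.6,-0.08,0.39,0],
  [1,0,0,3.6,-0.085,0.415,0],
  [1,0,0,3.6,-0.088,0.427,0],
  [1,0,0,3.6,-0.088,0.427,0],
])

```text
t: 17.48
tool_pos: [0.5504, -0.2873, 0.2511]
orientation: [3.125, 0.314, 0.001]
force: [0.0, 0.1, -0.1]
opening: 0.0172
```

```bash
python3 - <<'E'
from chk import *
s=robot.read_state();print(s["tool_pos"],R.from_rotvec(s["orientation"]).as_matrix().round(4).tolist())
c=robot.read_camera("scene");cv2.imwrite("pics/s11.png",cv2.resize(c["image"][100:,:330,::-1],None,fx=2,fy=2))
E
```

```text
[ 0.550435   -0.28728602  0.25110539] [[0.98, 0.1989, 0.0004], [0.1989, -0.98, -0.0004], [0.0003, 0.0005, -1.0]]
```

View pics/s11.png

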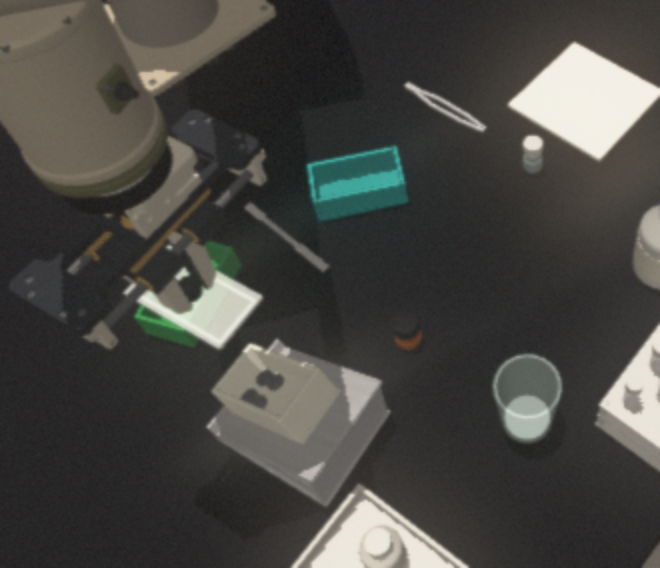

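Call:
drive_tool([
  [1,0,0.2,0,0,0,-0.005],
  [1,0,0.6,0,0,0,-0.01],
  [1,0,1.2,0,0,0,-0.02],
  [1,0.01,2.0,0,0,0,-0.03],
  [1,0.02,3.0,0,0,0,-0.04],
  [1,0.03,4.2,0,0,0,-0.05],
  [1,0.03,5.5,0,0,0,-0.06],
  [1,0.04,6.9,0,0,0,-0.07],
  [1,0.05,8.3,0,0,0,-0.08],
  [1,0.05,9.7,0,0,0,-0.09],
  [1,0.06,11.1,0,0,0,-0.1],
  [1,0.07,12.5,0,0,0,-0.11],
  [1,0.07,13.9,0,0,0,-0.12],
  [1,0.08,15.3,0,0,0,-0.13],
  [1,0.09,16.7,0,0,0,-0.14],
  [1,0.1,18.1,0,0,0,-0.15],
  [1,0.1,19.3,0,0,0,-0.16],
  [1,0.11,20.4,0,0,0,-0.17],
  [1,0.12,21.2,0,0,0,-0.18],
  [1,0.12,21.7,0,0,0,-0.19],
])

```text
t: 19.2
tool_pos: [0.5517, 0.258, 0.2505]
orientation: [-3.14, -0.017, 0.0]
force: [0.9, -0.3, -0.1]
opening: 0.0173
```

Call:
drive_tool([
  [1,0,0.25,0,0,0,-0.01],
  [1,0,0.37,0,0,0,-0.01],
  [1,0,0.37,0,0,0,-0.01],
  [1,0,0.37,0,0,0,-0.01],
])

```text
t: 19.53
tool_pos: [0.5528, 0.2637, 0.2505]
orientation: [3.141, -0.001, 0.0]
force: [-0.5, 0.1, 0.6]
opening: 0.017
```

```bash
python3 - <<'E'
from chk import *
s=robot.read_state();print(s["tool_pos"],R.from_rotvec(s["orientation"]).as_matrix().round(4).tolist(),s["opening"])
c=robot.read_camera("scene");crop(c["image"],190,50,180,150,4.4,"pics/s12.png")
c=robot.read_camera("wrist");cv2.imwrite("pics/w12.png",c["image"][:,:,::-1])
c=robot.read_camera("top");crop(c["image"],350,130,110,100,7,"pics/t12.png")
E
```

```text
[0.55283527 0.26368518 0.25052126] [[1.0, -0.0006, 0.0], [-0.0006, -1.0, -0.0002], [0.0, 0.0002, -1.0]] 0.016994427052883686
```

View pics/s12.png

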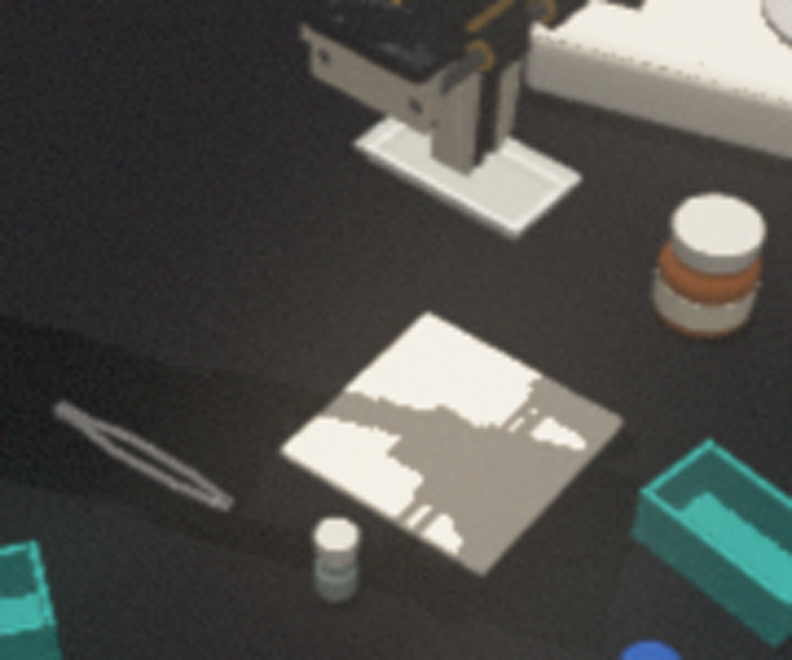

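View pics/w12.png

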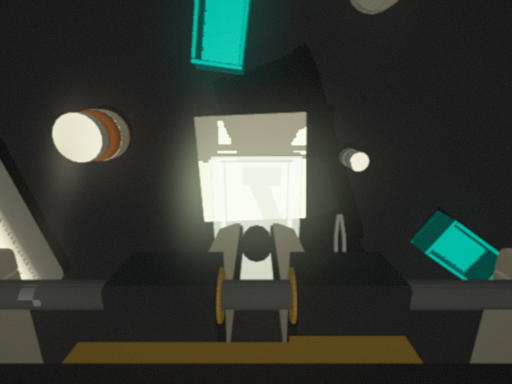

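View pics/t12.png

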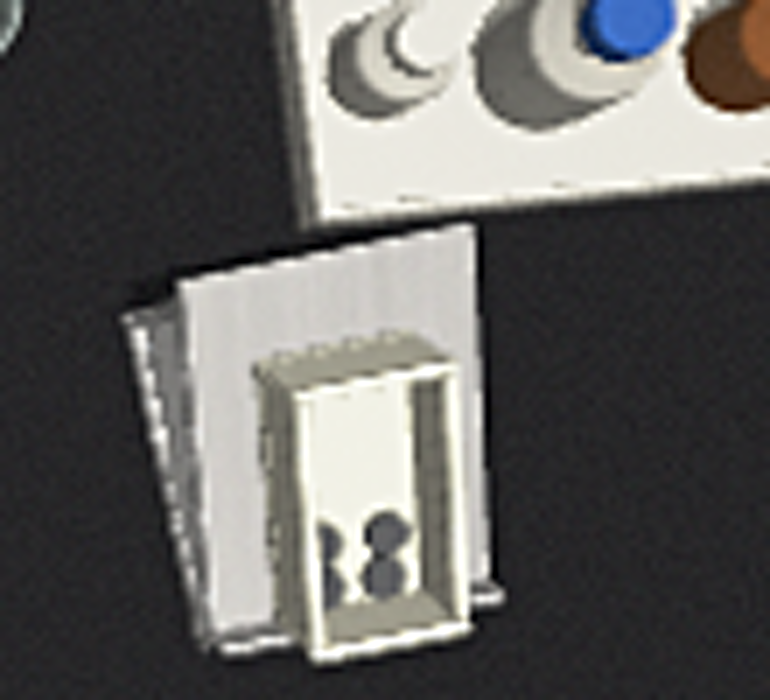

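Call:
drive_tool([
  [1,0,0,-0.2,0,0,0],
  [1,0,0,-0.7,0,0,0],
  [1,0,0,-1.4,0,0,0],
  [1,0,0,-2.1,0,0,0],
  [1,0,0,-2.8,0,0,0],
  [1,0,0,-3.5,0,0,0],
  [1,0,0,-4.2,0,0,0],
  [1,0,0,-4.9,0,0,0],
  [1,0,0,-5.6,0,0,0],
  [1,0,0,-6.2,0,0,0],
  [1,0,0,-6.7,0,0,0],
  [1,0,0,-7.1,0,0,0],
  [1,0,0,-7.4,0,0,0],
  [1,0,0,-7.6,0,0,0],
  [1,0,0,-7.75,0,0,0],
  [1,0,0,-7.85,0,0,0],
  [1,0,0,-7.92,0,0,0],
  [1,0,0,-7.96,0,0,0],
  [1,0,0,-7.96,0,0,0],
])

```text
t: 21.27
tool_pos: [0.5531, 0.2645, 0.0518]
orientation: [-3.141, 0.0, -0.001]
force: [0.2, 0.0, -0.3]
opening: 0.0174
```

Call:
drive_tool([
  [1,0,0,-0.03,0,0,0],
  [1,0,0,-0.06,0,0,0],
  [1,0,0,-0.09,0,0,0],
  [1,0,0,-0.12,0,0,0],
  [1,0,0,-0.12,0,0,0],
])

```text
t: 21.68
tool_pos: [0.5528, 0.2643, 0.0483]
orientation: [3.142, -0.0, -0.0]
force: [-0.6, 0.5, -0.8]
opening: 0.0175
```

Call:
drive_tool([
  [1,0,0,-0.02,0,0,0],
  [1,0,0,-0.04,0,0,0],
  [1,0,0,-0.04,0,0,0],
  [1,0,0,-0.04,0,0,0],
])

```text
t: 22.02
tool_pos: [0.5529, 0.2643, 0.0474]
orientation: [3.142, -0.0, -0.0]
force: [-0.6, 0.6, -1.1]
opening: 0.0173
```

Call:
drive_tool([
  [1,0,0,-0.02,0,0,0],
  [1,0,0,-0.04,0,0,0],
  [1,0,0,-0.04,0,0,0],
  [1,0,0,-0.04,0,0,0],
])

```text
t: 22.35
tool_pos: [0.5532, 0.2645, 0.0471]
orientation: [-3.141, 0.0, -0.001]
force: [-2.2, -0.4, 5.1]
opening: 0.0173
```

Contact (5 N). Release and rise.

Call:
drive_tool([
  [0.8,0,0,0,0,0,0],
  [0.75,0,0,0,0,0,0],
  [0.7,0,0,0,0,0,0],
  [0.6,0,0,0,0,0,0],
  [0.4,0,0,0,0,0,0],
  [0.3,0,0,0,0,0,0],
  [0.3,0,0,0,0,0,0],
  [0.3,0,0,0,0,0,0],
  [0.3,0,0,0.3,0,0,0],
  [0.3,0,0,1.0,0,0,0],
  [0.3,0,0,2.0,0,0,0],
  [0.3,0,0,3.0,0,0,0],
  [0.3,0,0,4.0,0,0,0],
  [0.3,0,0,5.0,0,0,0],
  [0.3,0,0,6.0,0,0,0],
  [0.3,0,0,7.0,0,0,0],
  [0.3,-1,0,8.0,0,0,0],
  [0.3,-2,0,8.0,0,0,0],
  [0.3,-3,0,8.0,0,0,0],
  [0.3,-3,0,8.0,0,0,0],
])

```text
t: 24.02
tool_pos: [0.4749, 0.2647, 0.2475]
orientation: [-3.141, -0.002, 0.001]
force: [-0.4, 0.3, -0.2]
opening: 0.0655
```

```bash
python3 - <<'E'
from chk import *
s=robot.read_state();print(s["t"],s["tool_pos"],s["force"],s["opening"])
c=robot.read_camera("scene");cv2.imwrite("pics/s13.png",cv2.resize(c["image"][:,:,::-1],None,fx=1.5,fy=1.5))
crop(c["image"],240,110,110,80,7,"pics/s13b.png")
c=robot.read_camera("top");crop(c["image"],350,150,90,80,7,"pics/t13.png");cv2.imwrite("pics/t13a.png",c["image"][:,:,::-1])
E
```

```text
24.0167 [0.47489272 0.26474389 0.24752537] [-0.3842831   0.27209103 -0.19608816] 0.06548694800231929
```

View pics/s13.png

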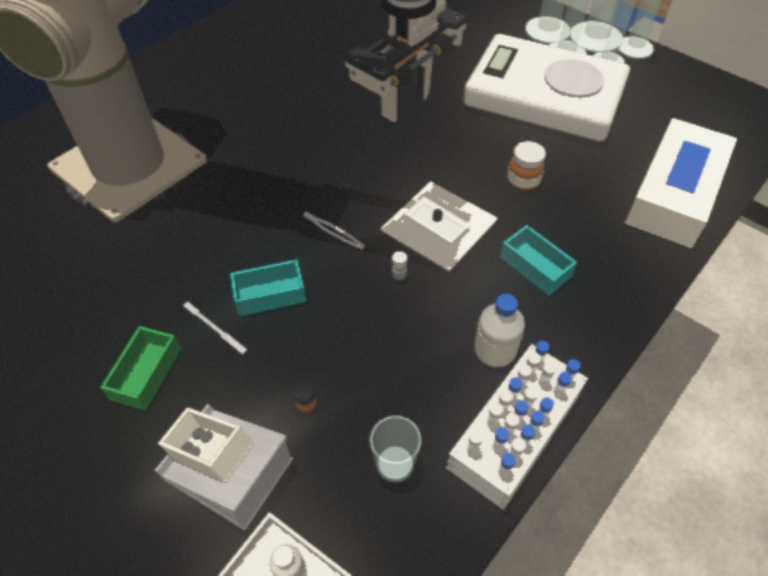

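View pics/s13b.png

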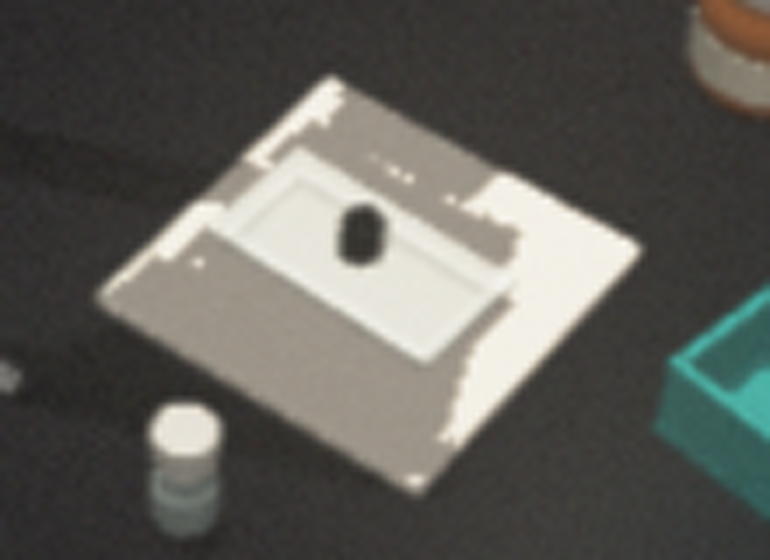

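View pics/t13.png

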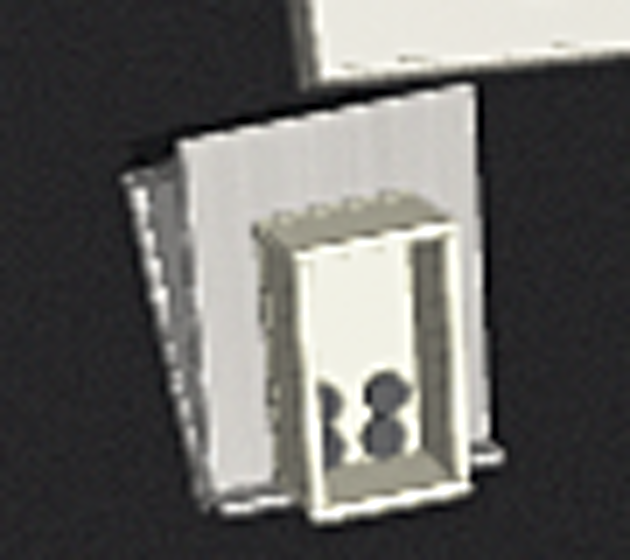

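View pics/t13a.png

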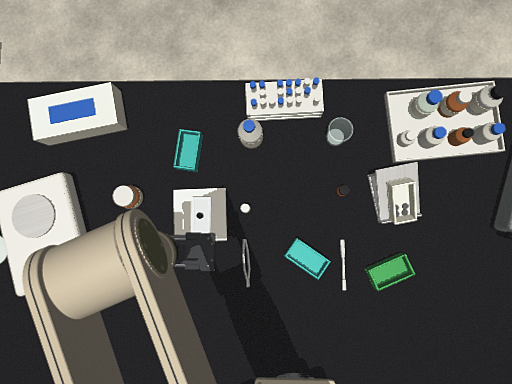

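```bash
python3 -c "
from plant import robot
print(robot.close_job())"
```

```text
the job is handed in; nothing more can be done
None
```

I finished the job and handed it in at about 24 s. I set the lidded dish lengthways on the slope and slid it down until its end met the ledge. I then lifted the lid off by its knob and laid it on the tile.

**Last pictures:**
- **Dish and coupons:** the dish is flat on the deck, close to the centre line, with all four coupons in its low half.
- **Lid:** it lies flat, knob up, near the middle of the tile.
- **Bystanders:** all look to be where they started.
- **Arm:** clear of everything.

**Forces:** the wrist read about 11 N when the dish met the deck, 6 N at the ledge, and 5 N when the lid met the tile.

**One disagreement:** the 152 mm deck length did not fit the pictures. The free deck came out at about 146 mm, perhaps because the given length includes the ledge. This moved my stand estimate about 3 mm up the slope, so I located the ledge by touch instead. The dish's end met it about 1 mm from the corrected position. I did not re-measure the dish or the bystanders after letting go; I only checked them by eye.

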